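# Shut the fuse box and prove its test stud with the tester pen

## Task

The grey fuse box has its new fuses in: first shut its sloping lid fully, then draw the yellow tester pen out of its stand and hold its tip on the brass test stud in the middle of the lid's red ring, with the pen square to the lid, pressing lightly so that the sprung stud sinks part of the way but does not bottom. Finish while still holding the pen there, with the lid shut, and leave the other things on the ledge where they are.

Things in the scene. Friction and masses are not known exactly. Their poses are not given: they have to be found in the camera images.
- lid (a joint): hinge of the fuse box's lid, rad: 0 = shut, grows as the front edge lifts (starts 0.9 to 1.3). A stiff hinge: the lid stays where it is left; about 2 N on its front edge moves it. It can be pushed shut from above with closed fingers
- lid_hinge (a point): point on the lid's hinge line, mid-width, at the far upper edge of the box, 120 mm above the ledge. Axes turn with the lid: y along the hinge line, -x from the hinge to the lid's free front edge, z out of the lid's outer face. The lid is a grey plate 170 mm (x) by 140 mm (y), 8 mm thick, its underside in the plane z = 0 of this frame. Shut, it slopes 25 degrees down from the hinge towards the front
- lid_edge (a point): middle of the lid's free front edge, on its outer face; in the lid_hinge frame at (-170, 0, 8) mm; same axes
- box: the grey fuse box, fixed, 150 mm deep (x) by 130 mm wide (y), 120 mm high at the back (+x), 50 mm at the front, hinge at the back; origin under its centre; its front roughly faces the robot
- stud_top (a point): centre of the flat top face of the brass test stud, 20 mm across, in the lid's outer face inside a red ring 36 mm across and 4 mm thick. Axes as lid_hinge: z out of the lid along the stud. At rest it stands 16 mm out of the lid's outer face, at (-75, 0, 24) mm in the lid_hinge frame; moves in when pressed
- stud (a joint): how far the stud is pressed in, m: 0 = out, 0.010 = bottomed. Spring: about 1 N to start it, 2.8 N half way, 4.5 N at the bottom
- pen_center (a point): middle of the yellow tester pen, a round pen 150 mm long and 16 mm across, 40 to 85 g, standing upright in its stand, steel tip down; z from the tip to the red cap. The tip is 75 mm below this point, the cap end 75 mm above. The yellow body is a plain 16 mm cylinder from 28 mm to 150 mm from the tip; a metal probe 6 mm across makes the first 18 mm, then a cone. 88 mm of the pen stand out of the stand
- pen_tip (a point): flat end of the pen's 6 mm steel probe, on the axis; axes as pen_center
- pen: the same pen; origin at its tip
- stand: the pen's black stand, fixed, a 70 x 70 x 70 mm block with an upright hole 17 mm across and 62 mm deep in the middle of its top; origin under its centre
- lantern: blue plastic lantern with a red press button and a wire bail, 100 mm across, 180 mm high; origin under its centre; leave alone
- key_tray: flat aluminium tray with keys, 110 x 170 x 18 mm; origin under its centre; leave alone
- dish: small white ceramic dish, 90 mm across, 28 mm high; origin under its centre; leave alone
- tape: roll of black tape lying flat, 84 mm across, 19 mm high; origin under its centre; leave alone
- driver: screwdriver with orange handle lying on the ledge; leave alone
- spray: upright blue can, 54 mm across, 150 mm high; origin under its centre; leave alone
There are look-alikes about, which are no part of the job. What is meant by the stand is not green, and is the larger of those in its own colour.

How it is judged:
By the outcome, as a careful person would: the job done as asked, in the order asked, and still so for the second after the job is handed in, while the arm keeps its last pose, push and grip.
It also fails if it takes over 64 s, if anything falls off the work surface, if the arm or the gripper's body presses on something with over 40 N, if the wrist force passes 120 N, or if a joint passes its speed limit or range.

## Robot

A 6-joint arm with a two-finger parallel gripper is mounted at the origin on the work surface. World frame = base frame: x ahead of the robot, y to its left, z up, the work surface at z = 0. Lengths are in m, angles in rad, forces in N, time in s.
With the tool pointing down it reaches from about 0.375 to 0.9 m from the base axis. Payload 3.1 kg.
Tool frame: the origin (TCP) lies midway between the tips of the shut fingers; the grasp point (between the pads) lies 19 mm behind it; x points along the fingers, y is the direction in which the jaws open and shut, and the axes are right-handed (so a half turn about x gives the same grasp; the last joint's range is limited). The gripper opens to 87 mm and grips with 3 to 60 N. Pads are 19 mm wide; open, the fingers measure 117 mm over their backs; the gripper's body (75 mm by 190 mm) begins 51 mm behind the grasp point.
Start: joints at [1.081, 0.527, 1.433, -0, 1.181, -0.178], TCP at [0.192, 0.595, 0.223] pointing down, gripper open.
Joint ranges: [-3.08, 3.08], [-0.75, 2.2], [0.22, 2.44], [-1.43, 4.57], [0, 2.65], [-2.85, 2.85]. Speed limits (rad/s): [2.79, 2.79, 3.14, 3.14, 3.14, 3.14].

## Interface

Orientations are given as [roll, pitch, yaw] about the fixed x, y, z axes, in that order (R = Rz(yaw) Ry(pitch) Rx(roll)).
In Python, from rig import monitor, optics, order gives the robot as it stands. The module is installed in compiled form; this text tells all that it offers.
- The arm moves only by the shell command python3 -m crank 'ROWS'. ROWS is JSON, a list of rows, each a list of 7 numbers: the turn, a rotation vector about the tool's x, y, z in rad, then the shift along the tool's x, y, z in mm, then the finger opening in mm, from 0 to 87. A call has 1 to 20 rows; each row shifts and turns the commanded pose from where the row before left it, along the tool's axes as they then stand; what a row does not reach is not made up. A row lasts 1/8 s, in which the tool goes at most 62.5 mm and 10.7 degrees, less where a joint would pass 70% of its speed; a pose out of reach is approached as far as the arm can. A call is refused whole if a number of a shift passes 62.5 or a number of a turn 0.188, either way. A call with a gripper value outside its range is refused whole. The fingers move at their own pace and stop on an object; the grip force is fixed at half the most. Time passes only in rows, so rows that do not move let the fingers close. It gives the time, the measured TCP pose, the force and the opening at its end, in the units of the state.
- monitor.get_state(): the state, without advancing time (a new reading comes with each control period).
- optics.get_image(name): name is "side" or "top" or "wrist"; returns a dict with "color" (480x640x3 uint8, blue, green, red), "z_map" (480x640 float32, m along the optical axis (not along the pixel's ray), 0 where there is no reading), "fx", "fy", "cx", "cy" (pixels), "world_from_camera" (4x4, takes a point from camera to world coordinates). Camera axes: x right, y up, looking along -z (the intrinsics and any distortion apply to the point x, -y, -z); pixel columns grow to the right and rows downward; lengths in m; the calibration is good to about 2 mm. A picture is of the moment at which its call begins.
- order.hand_in(): hands the job in, once; it reports no verdict.
The state is a dict: "clock": time; "joint_pos": joint angles; "dq": joint speeds; "joint_efforts": joint torques, N m; "position": TCP position; "tool_rot": TCP orientation; "wrist_force": force on the tool from outside, world axes, zero at the start; "moment": the same for the moment, N m; "gripper_width": finger opening in m.
Only numpy, scipy, OpenCV 4.12 (cv2) and the standard library are available. Lean on these libraries where they do the work, as an engineer would, in place of code of your own. Each camera call takes 0.05 s, during which the arm holds its last target.

## Working session

There is one attempt and no reset: what is moved stays moved. The work goes in short steps, Python scripts to look and compute and a shell command to move; the robot and the scene stay as the last step left them, time stands still between calls to the robot, and variables do not carry over. Pictures are saved under pics/ and viewed, and the job is handed in when it is done.

```bash
mkdir -p pics; ls
python3 - <<'E'
from rig import monitor, optics
import cv2, numpy as np
s=monitor.get_state(); print(s)
for n in ["side","top","wrist"]:
    im=optics.get_image(n); cv2.imwrite(f"pics/{n}0.png",im["color"])
    np.savez(f"{n}0.npz",**{k:v for k,v in im.items()})
    print(n,im["fx"],im["fy"],im["cx"],im["cy"],im.keys()); print(np.round(im["world_from_camera"],3))
E
```

```text
pics
{'clock': 0.0, 'joint_pos': array([ 1.08050468e+00,  5.28466097e-01,  1.43389415e+00,  1.76167428e-05,
        1.18135995e+00, -1.78515244e-01]), 'dq': array([-0.00197081, -0.00047303, -0.00117552,  0.00252088,  0.00012118,
       -0.00102369]), 'joint_efforts': array([ 1.97054243e-05, -4.40033340e+01, -1.76591241e+01,  6.33000769e-02,
        5.80991060e-02, -1.44478104e-04]), 'position': array([0.19135156, 0.59423331, 0.22157425]), 'tool_rot': array([-1.75696504,  1.56866872, -2.06874815]), 'wrist_force': array([ 0.40996162,  0.380409  , -0.32256465]), 'moment': array([-0.02737863,  0.01672689, -0.03598019]), 'gripper_width': 0.08697972392305407}
side 486.64613547797296 486.64613547797296 320.25557310396533 241.44320469778228 dict_keys(['color', 'z_map', 'fx', 'fy', 'cx', 'cy', 'world_from_camera'])
[[-0.966  0.163 -0.202  0.369]
 [-0.259 -0.628  0.734  0.917]
 [-0.007  0.761  0.648  0.899]
 [ 0.     0.     0.     1.   ]]
top 478.62227627784995 478.62227627784995 318.8602344444785 243.09157787936334 dict_keys(['color', 'z_map', 'fx', 'fy', 'cx', 'cy', 'world_from_camera'])
[[ 0.015  0.988 -0.151  0.452]
 [-1.     0.018  0.019  0.004]
 [ 0.021  0.15   0.988  1.205]
 [ 0.     0.     0.     1.   ]]
wrist 364.71871484197163 364.71871484197163 316.07057024454053 234.30670308401918 dict_keys(['color', 'z_map', 'fx', 'fy', 'cx', 'cy', 'world_from_camera'])
[[ 0.307 -0.908 -0.285  0.113]
 [ 0.952  0.293  0.093  0.62 ]
 [-0.001 -0.299  0.954  0.384]
 [ 0.     0.     0.     1.   ]]
```

View pics/side0.png

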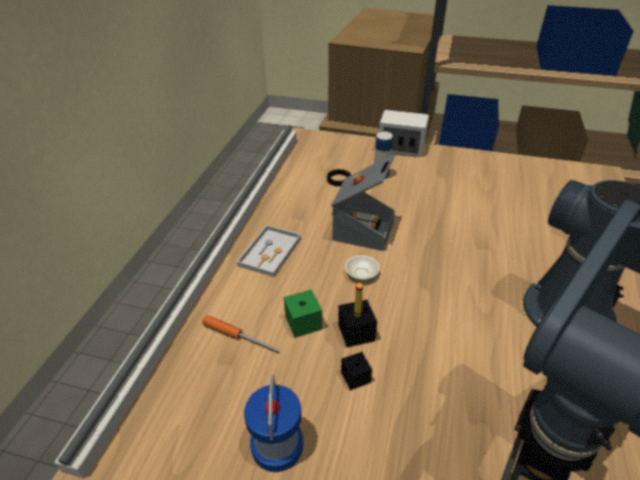

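View pics/top0.png

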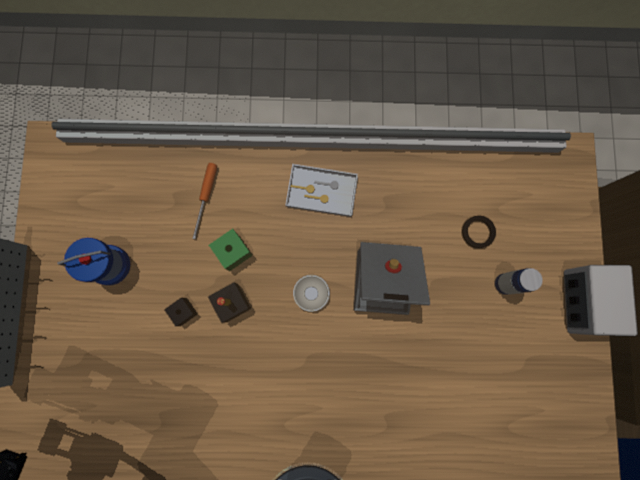

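View pics/wrist0.png

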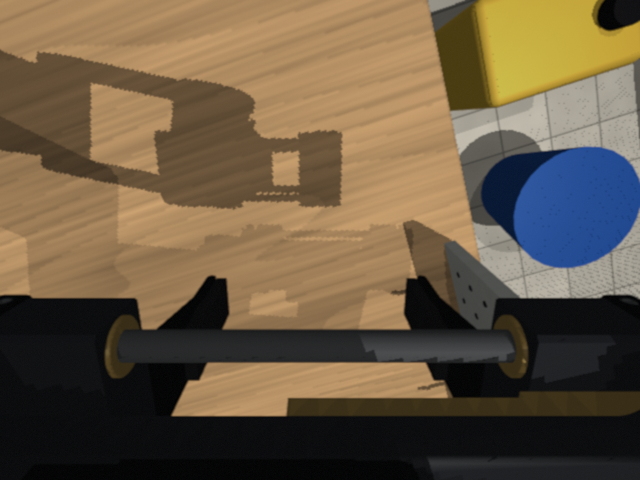

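The side view shows:
- the box with its raised lid at (362,205)
- the pen in the larger black block at (358,323), pen top at (359,287)
- a small black block at (356,370) and a green block at (303,312), both look-alikes
- the lantern at (275,425)

In the top view the box is at (390,278), the stand at (230,302), the small black at (181,312) and the green at (230,249). I choose the larger black block with the pen, and will check it in a crop.

```bash
cat > h.py <<'E'
import numpy as np, cv2
from scipy.spatial.transform import Rotation as R
def load(n): return dict(np.load(n,allow_pickle=True))
def cloud(im):
    z=im["z_map"]; v,u=np.mgrid[0:480,0:640]
    p=np.stack([(u-im["cx"])/im["fx"]*z,-(v-im["cy"])/im["fy"]*z,-z],-1)
    T=im["world_from_camera"]; P=p@T[:3,:3].T+T[:3,3]; P[z==0]=np.nan
    return P
def proj(im,p):
    T=im["world_from_camera"]; q=(np.asarray(p)-T[:3,3])@T[:3,:3]
    return im["cx"]+im["fx"]*q[...,0]/-q[...,2], im["cy"]-im["fy"]*q[...,1]/-q[...,2]
E
python3 - <<'E'
from h import *
for n in ["top0","side0"]:
    im=load(n+".npz"); P=cloud(im); c=im["color"]
    pts={"top0":[(340,370),(230,302),(222,301),(181,312),(230,249),(311,293),(394,266),(420,300),(362,248),(418,248),(365,302),(425,302),(360,309),(95,262),(520,282)],
     "side0":[(359,287),(358,300),(345,315),(356,360),(303,302),(358,180),(335,205),(390,160),(372,240)]}[n]
    print(n)
    for u,v in pts: print((u,v),np.round(P[v,u],4),c[v,u])
    # table plane
    m=(abs(P[...,2])<.02)&(P[...,0]>.3)&(P[...,0]<.9)&(abs(P[...,1])<.4); print("table med",np.nanmedian(P[m][:,2]))
a=cv2.resize(cv2.imread("pics/top0.png")[230:340,140:450],None,fx=2.5,fy=2.5,interpolation=cv2.INTER_CUBIC)
b=cv2.resize(cv2.imread("pics/side0.png")[130:400,270:420],None,fx=2,fy=2,interpolation=cv2.INTER_CUBIC)
cv2.imwrite("pics/ct.png",a);cv2.imwrite("pics/cs.png",b)
E
```

```text
top0
(340, 370) [ 0.3221 -0.0754  0.0018] [ 68  95 122]
(230, 302) [0.4811 0.1877 0.0761] [24 46 58]
(222, 301) [0.4809 0.1917 0.1577] [ 56  85 146]
(181, 312) [0.4564 0.3067 0.0503] [30 35 41]
(230, 249) [0.6146 0.2037 0.0121] [23 42 40]
(311, 293) [ 0.5085 -0.0012  0.0016] [161 155 154]
(394, 266) [ 0.5599 -0.1766  0.1907] [ 45  79 100]
(420, 300) [ 0.4871 -0.2215  0.2321] [73 75 75]
(362, 248) [ 0.6045 -0.1135  0.1418] [76 78 78]
(418, 248) [ 0.6083 -0.2423  0.1315] [76 76 76]
(365, 302) [ 0.4883 -0.1366  0.002 ] [95 95 94]
(425, 302) [ 0.4831 -0.2309  0.235 ] [83 83 82]
(360, 309) [ 0.4699 -0.1185  0.0544] [99 98 96]
(95, 262) [0.563  0.4801 0.1373] [126  71  43]
(520, 282) [ 0.5332 -0.4637  0.1518] [78 74 72]
table med 0.001452916071764232
side0
(359, 287) [0.4826 0.2002 0.1566] [ 54 119 185]
(358, 300) [0.4822 0.2055 0.1219] [ 33  86 105]
(345, 315) [0.5083 0.2108 0.0715] [15 18 18]
(356, 360) [0.4625 0.3061 0.0489] [13 17 18]
(303, 302) [0.6119 0.1913 0.0648] [35 67 27]
(358, 180) [ 0.5614 -0.1662  0.18  ] [ 40  73 122]
(335, 205) [ 0.6102 -0.1098  0.1285] [49 53 49]
(390, 160) [nan nan nan] [ 98 101  98]
(372, 240) [ 0.5033 -0.1068  0.031 ] [53 53 50]
table med 9.48029236457204e-05
```

View pics/ct.png

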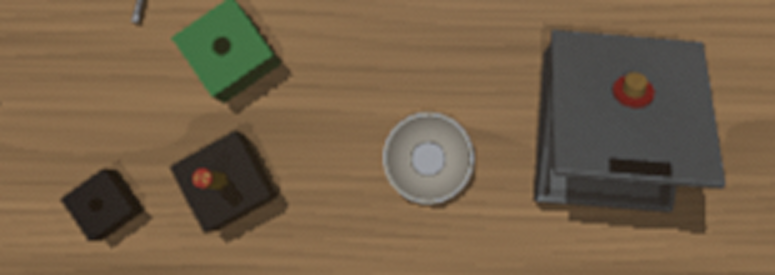

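View pics/cs.png

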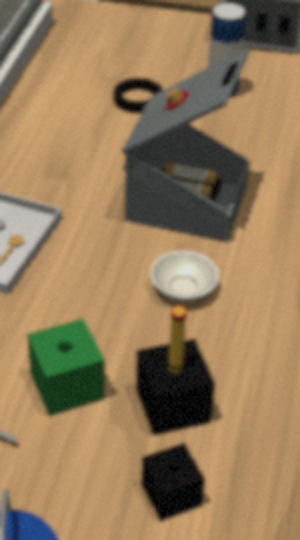

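The crops confirm it: the larger black block (top 230,302) holds the yellow pen, the smaller black and green blocks are empty, and the lid with its red ring is half up. Next I fit the lid plane and the box and stand poses.

Run:
```python
from h import *
C=[]
for n in ["top0","side0"]:
    im=load(n+".npz"); P=cloud(im); c=im["color"].astype(int)
    sat=c.max(-1)-c.min(-1)
    m=(P[...,2]>.11)&(P[...,2]<.27)&(P[...,0]>.4)&(P[...,0]<.7)&(P[...,1]<-.07)&(P[...,1]>-.28)&(sat<15)
    Q=P[m]; 
    # RANSAC-ish plane
    best=None; rng=np.random.default_rng(0)
    for _ in range(500):
        a=Q[rng.choice(len(Q),3,False)]; nn=np.cross(a[1]-a[0],a[2]-a[0]); 
        if np.linalg.norm(nn)<1e-5: continue
        nn/=np.linalg.norm(nn); k=abs((Q-a[0])@nn)<.004
        if best is None or k.sum()>best.sum(): best=k
    I=Q[best]; ce=I.mean(0); nn=np.linalg.svd(I-ce,full_matrices=False)[2][2]; nn*=np.sign(nn[2])
    h=np.cross(nn,[0,0,1]); h/=np.linalg.norm(h)
    print(n,len(Q),len(I),"c",ce.round(4),"n",nn.round(4),"tilt deg",np.degrees(np.arccos(nn[2])),"std",((I-ce)@nn).std(), "hinge yaw",np.degrees(np.arctan2(h[1],h[0])))
    # in-plane min area rect
    e1=np.cross(nn,h) ; uv=np.c_[(I-ce)@h,(I-ce)@e1].astype(np.float32)*1000
    r=cv2.minAreaRect(uv); print("rect",r); bx=cv2.boxPoints(r)/1000
    print((ce+bx[:,:1]*h+bx[:,1:]*e1).round(4))
    # red ring
    red=(c[...,2]-c[...,0]>50)&(c[...,2]-c[...,1]>45)&(P[...,1]<-.1)&(P[...,1]>-.25)&(P[...,2]>.1)&(P[...,0]<.7)
    print("red",P[red].mean(0), red.sum())
    # stand top
    m=(P[...,2]>.063)&(P[...,2]<.077)&(P[...,0]>.42)&(P[...,0]<.54)&(P[...,1]>.13)&(P[...,1]<.26)&(c.max(-1)<70)
    rr=cv2.minAreaRect((P[m][:,:2]*1000).astype(np.float32)); print("stand",rr,np.median(P[m][:,2]))
    ye=(c[...,2]-c[...,0]>50)&(P[...,2]>.085)&(P[...,2]<.165)&(P[...,0]>.42)&(P[...,0]<.54)&(P[...,1]>.13)&(P[...,1]<.26)
    print("pen",np.median(P[ye],0),P[ye].min(0),P[ye].max(0),ye.sum())
    # box outer walls on top view
    m=(P[...,2]>.02)&(P[...,2]<.26)&(P[...,0]>.4)&(P[...,0]<.7)&(P[...,1]<-.07)&(P[...,1]>-.28)
    print("box all",P[m].min(0),P[m].max(0))
```

```text
top0 3555 3447 c [ 0.5449 -0.1743  0.1858] n [ 0.6247 -0.039   0.7798] tilt deg 38.753215764704166 std 0.0014165958694573068 hinge yaw -93.57486177684434
rect ((0.536407470703125, 6.186958312988281), (139.82730102539062, 172.30934143066406), 0.08366723358631134)
[[ 0.6211 -0.1094  0.128 ]
 [ 0.4869 -0.1013  0.2359]
 [ 0.4784 -0.2408  0.2358]
 [ 0.6125 -0.249   0.1279]]
red [ 0.55726813 -0.17533233  0.18109879] 83
stand ((480.60540771484375, 194.5465087890625), (70.11033630371094, 67.68199157714844), 30.004283905029297) 0.07114647949721875
pen [0.48080005 0.19523368 0.15925395] [0.47428262 0.18780506 0.14146452] [0.48733769 0.20316898 0.16221829] 51
box all [ 0.45960912 -0.24827059  0.02017904] [ 0.620306   -0.10167762  0.2389519 ]
side0 1016 962 c [ 0.5459 -0.1608  0.1853] n [ 0.6262 -0.0334  0.7789] tilt deg 38.83840927613198 std 0.001411001076706552 hinge yaw -93.0524683951137
rect ((12.999664306640625, 8.606155395507812), (169.79104614257812, 144.797607421875), 89.20523834228516)
[[ 0.4905 -0.0972  0.2325]
 [ 0.4813 -0.2417  0.2338]
 [ 0.6132 -0.2511  0.1273]
 [ 0.6225 -0.1066  0.126 ]]
red [ 0.56008829 -0.16948689  0.17904066] 36
stand ((483.57098388671875, 199.10757446289062), (68.47066497802734, 71.81822204589844), 29.39804458618164) 0.06981833689430694
pen [0.48211049 0.20202441 0.12990794] [0.47489645 0.18794736 0.08547021] [0.49080553 0.20637773 0.16001972] 194
box all [ 0.46066973 -0.25078165  0.02002283] [ 0.62263705 -0.09885399  0.23450656]
```

```bash
cat >> h.py <<'E'
def pose(s=None):
    if s is None:
        from rig import monitor; s=monitor.get_state()
    return R.from_euler("xyz",s["tool_rot"]),np.array(s["position"]),s
H=np.array([.612,-.178,.1205]); PSI=np.radians(-3.3)
xh=np.array([np.cos(PSI),np.sin(PSI),0]); yh=np.array([-np.sin(PSI),np.cos(PSI),0])
def lidR(q):
    t=np.radians(25)-q   # slope angle
    X=xh*np.cos(t)+np.array([0,0,np.sin(t)]); return np.c_[X,yh,np.cross(X,yh)]
def lidp(q,p): return H+lidR(q)@(np.array(p)/1000)
def togo(Rt,pt):
    Rc,pc,s=pose()
    print("turn (tool) first:",(Rc.inv()*Rt).as_rotvec().round(4)," then shift(mm) in target axes:",(Rt.inv().apply(pt-pc)*1000).round(1), " shift in current axes:",(Rc.inv().apply(pt-pc)*1000).round(1))
E
python3 - <<'E'
from h import *
Rc,p,s=pose(); print(Rc.as_matrix().round(3))
for q in [1.114,.9,.7,.5,.3,.1,0]: print(q,lidp(q,[-130,0,8]).round(4), lidp(q,[-170,0,8]).round(4))
print("stud",lidp(0,[-75,0,24]))
# target tool: x down, y = +-yh
for sg in (1,-1):
    y=sg*yh; x=np.array([0,0,-1.]); Rt=R.from_matrix(np.c_[x,y,np.cross(x,y)]); togo(Rt,np.array([.612-.13*np.cos(.678),-.17,.30]))
E
```

```text
[[-0.001  0.307  0.952]
 [-0.002  0.952 -0.307]
 [-1.    -0.002 -0.   ]]
1.114 [ 0.5159 -0.1725  0.2082] [ 0.4848 -0.1707  0.2333]
0.9 [ 0.4995 -0.1715  0.1858] [ 0.4638 -0.1695  0.2037]
0.7 [ 0.4888 -0.1709  0.1621] [ 0.4502 -0.1687  0.1725]
0.5 [ 0.483  -0.1706  0.1368] [ 0.4431 -0.1683  0.1393]
0.3 [ 0.4823 -0.1705  0.1108] [ 0.4428 -0.1682  0.1053]
0.1 [ 0.4869 -0.1708  0.0851] [ 0.4492 -0.1686  0.0719]
0 [ 0.491  -0.171   0.0728] [ 0.4548 -0.1689  0.0559]
stud [ 0.53401361 -0.17350333  0.11055502]
turn (tool) first: [-0.2542 -0.0005  0.0017]  then shift(mm) in target axes: [ -78.2 -744.7  362.8]  shift in current axes: [ -77.3 -629.7  538.4]
turn (tool) first: [2.8874e+00 2.4000e-03 8.0000e-04]  then shift(mm) in target axes: [ -78.2  744.7 -362.8]  shift in current axes: [ -77.3 -629.7  538.4]
```

```bash
python3 -m crank '[[-0.127,0,0,-38,0,0,0],[-0.127,0,0,-38,0,0,0],[0,0,0,0,-53,26,0],[0,0,0,0,-53,26,0],[0,0,0,0,-53,26,0],[0,0,0,0,-53,26,0],[0,0,0,0,-53,26,0],[0,0,0,0,-53,26,0],[0,0,0,0,-53,26,0],[0,0,0,0,-53,26,0],[0,0,0,0,-53,26,0],[0,0,0,0,-53,26,0],[0,0,0,0,-53,26,0],[0,0,0,0,-53,26,0],[0,0,0,0,-53,26,0],[0,0,0,0,-53,26,0]]'
python3 - <<'E'
from h import *
from rig import optics
Rc,p,s=pose(); print(p,s["joint_pos"].round(3),s["wrist_force"],s["gripper_width"]); print(Rc.as_matrix().round(3))
x=np.array([0,0,-1.]); Rt=R.from_matrix(np.c_[x,yh,np.cross(x,yh)]); togo(Rt,lidp(1.114,[-130,0,14]))
im=optics.get_image("wrist"); cv2.imwrite("pics/w1.png",im["color"])
im=optics.get_image("side"); cv2.imwrite("pics/s1.png",im["color"])
E
```

```text
clock: 2.15
position: [0.5126, -0.1688, 0.2983]
tool_rot: [1.889, 1.57, 1.831]
wrist_force: [1.3, -0.4, 0.7]
gripper_width: 0.0008
[ 0.51255072 -0.16878036  0.29833448] [-0.526  0.328  1.55   0.     1.264 -2.038] [ 1.25589465 -0.37605107  0.67683909] 0.0008448735615757048
[[-0.     0.058  0.998]
 [ 0.001  0.998 -0.058]
 [-1.     0.001 -0.   ]]
turn (tool) first: [-0.0008 -0.0002 -0.0005]  then shift(mm) in target axes: [85.4 -3.5  7.3]  shift in current axes: [85.4 -3.5  7.3]
```

View pics/s1.png

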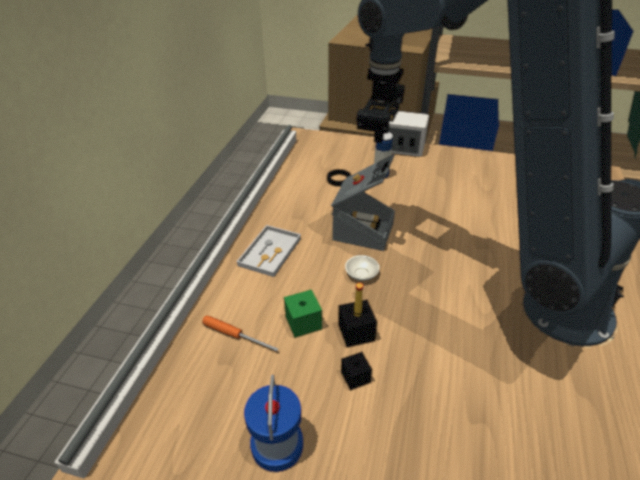

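View pics/w1.png

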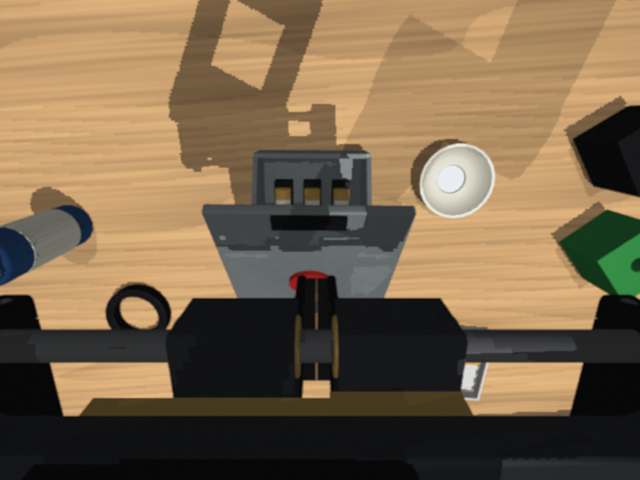

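The side view shows the gripper above the lid, clear of the can at (384,150). The wrist view shows the fingers over the lid, ring at (310,277), dish at (452,180). Now I compute the push arc.

Run:
```python
from h import *
Rc,p,s=pose()
prev=p
for q in [1.114,1.0,.9,.8,.7,.6,.5,.4,.3,.2,.1,0]:
    t=np.radians(25)-q
    w=lidp(q,[-135,-2,8])+np.array([0,0,9.5*abs(np.tan(t))/1000])
    print(q,w.round(4),(Rc.inv().apply(w-prev)*1000).round(1)); prev=w
```

```text
1.114 [ 0.5119 -0.1742  0.219 ] [79.2 -1.2 -2.9]
1.0 [ 0.5022 -0.1737  0.2054] [13.6 -0.  -9.7]
0.9 [ 0.4949 -0.1733  0.1928] [12.6  0.  -7.4]
0.8 [ 0.4888 -0.1729  0.1796] [13.2  0.  -6.2]
0.7 [ 0.4838 -0.1726  0.166 ] [13.6  0.  -5. ]
0.6 [ 0.4802 -0.1724  0.152 ] [14.   0.  -3.7]
0.5 [ 0.4779 -0.1723  0.1377] [14.3  0.  -2.4]
0.4 [ 0.4769 -0.1722  0.1239] [13.7  0.  -1. ]
0.3 [ 0.4773 -0.1722  0.1114] [12.6  0.   0.3]
0.2 [ 0.479  -0.1723  0.099 ] [12.4  0.1  1.7]
0.1 [ 0.482  -0.1725  0.0868] [12.1  0.1  3. ]
0 [ 0.4864 -0.1728  0.0751] [11.7  0.1  4.3]
```

```bash
python3 -m crank '[[0,0,0,30,0,-1,0],[0,0,0,30,0,-1,0],[0,0,0,15,-1,-1,0],[0,0,0,9,0,-5,0],[0,0,0,9,0,-5,0],[0,0,0,6,0,-4,0],[0,0,0,6,0,-4,0],[0,0,0,7,0,-3,0],[0,0,0,7,0,-3,0]]'
python3 - <<'E'
from h import *
from rig import optics
Rc,p,s=pose(); print(p,s["wrist_force"])
im=optics.get_image("side"); cv2.imwrite("pics/s2.png",cv2.resize(im["color"][120:280,280:480],None,fx=3,fy=3))
E
```

```text
clock: 3.38
position: [0.4848, -0.1664, 0.1792]
tool_rot: [-2.908, 1.57, -2.966]
wrist_force: [0.1, 0.5, 1.0]
gripper_width: 0.0007
[ 0.48479893 -0.16638385  0.17918309] [0.05782572 0.50171062 0.9833715 ]
```

View pics/s2.png

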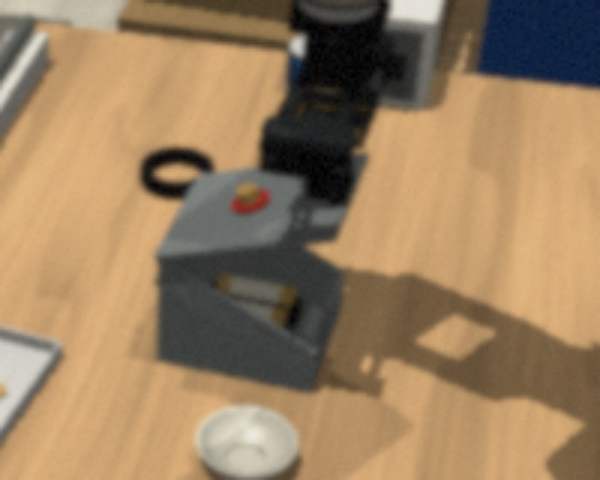

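The lid is following the fingers (now about half closed). Continuing the arc.

```bash
python3 -m crank '[[0,0,0,7,0,-2,0],[0,0,0,7,0,-2,0],[0,0,0,7,0,-1,0],[0,0,0,7,0,-1,0],[0,0,0,7,0,0,0],[0,0,0,7,0,0,0],[0,0,0,7,0,0,0],[0,0,0,7,0,0,0],[0,0,0,6,0,1,0],[0,0,0,6,0,1,0],[0,0,0,6,0,1,0],[0,0,0,6,0,1,0],[0,0,0,6,0,1,0],[0,0,0,6,0,2,0]]'
python3 - <<'E'
from h import *
from rig import optics
Rc,p,s=pose(); print(p,s["wrist_force"])
im=optics.get_image("side"); cv2.imwrite("pics/s3.png",cv2.resize(im["color"][120:280,280:480],None,fx=3,fy=3))
E
```

```text
clock: 5.18
position: [0.4862, -0.1664, 0.0871]
tool_rot: [2.733, 1.571, 2.675]
wrist_force: [-0.6, -0.5, 0.6]
gripper_width: 0.0003
[ 0.48623788 -0.16640546  0.08714712] [-0.56222695 -0.50785511  0.58865511]
```

View pics/s3.png

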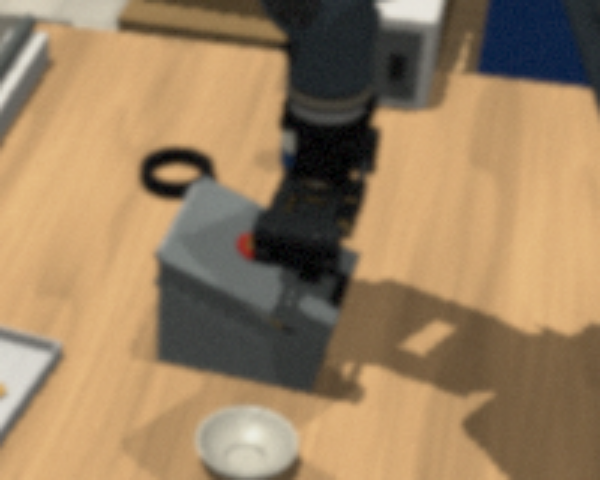

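```bash
python3 -m crank '[[0,0,0,6,0,1,0],[0,0,0,4,0,1,0],[0,0,0,2,0,0,0],[0,0,0,0,0,0,0]]'; python3 -m crank '[[0,0,0,2,0,0,0],[0,0,0,0,0,0,0]]'
```

```text
clock: 5.72
position: [0.4881, -0.1665, 0.0754]
tool_rot: [2.859, 1.571, 2.801]
wrist_force: [-0.7, 0.4, -0.3]
gripper_width: 0.0004
clock: 5.98
position: [0.4885, -0.1666, 0.0743]
tool_rot: [-0.382, 1.57, -0.44]
wrist_force: [0.1, 0.8, 6.1]
gripper_width: 0.0004
```

```bash
python3 -m crank '[[0,0,0,2,0,0,0],[0,0,0,0,0,0,0]]'; python3 -m crank '[[0,0,0,2,0,0,0],[0,0,0,0,0,0,0]]'
```

```text
clock: 6.22
position: [0.4887, -0.1667, 0.0738]
tool_rot: [-0.444, 1.569, -0.502]
wrist_force: [-2.8, 2.7, 17.8]
gripper_width: 0.0005
clock: 6.48
position: [0.4888, -0.1667, 0.0734]
tool_rot: [-0.476, 1.568, -0.534]
wrist_force: [-5.0, 3.3, 29.3]
gripper_width: -0.0002
```

Force rises 12 N per 2 mm, so the lid is hard on the box. I lift straight up and out of the top camera's way, towards the pen, opening the fingers.

```bash
python3 - <<'E'
from h import *
x=np.array([0,0,-1.]); Rt=R.from_matrix(np.c_[x,yh,np.cross(x,yh)]); togo(Rt,np.array([.4815,.1965,.230]))
E
python3 -m crank '[[0,0,0,-10,0,0,0],[0,0,0,-30,0,0,0],[0,0,0,-50,0,0,0],[0,0,0,-60,0,0,0],[0,0,0,0,60,0,60],[0,0,0,0,60,0,60],[0,0,0,0,60,0,60],[0,0,0,0,60,0,60],[0,0,0,0,60,0,60]]'
python3 - <<'E'
from h import *
from rig import optics
x=np.array([0,0,-1.]); Rt=R.from_matrix(np.c_[x,yh,np.cross(x,yh)]); togo(Rt,np.array([.4815,.1965,.200]))
for n in ["top","side","wrist"]:
    im=optics.get_image(n); np.savez(n+"4.npz",**im); cv2.imwrite(f"pics/{n}4.png",im["color"])
E
```

```text
turn (tool) first: [0.0001 0.0027 0.0014]  then shift(mm) in target axes: [-156.6  362.2  -28.2]  shift in current axes: [-157.2  362.   -27.7]
clock: 7.6
position: [0.5052, 0.1348, 0.2194]
tool_rot: [-2.005, 1.571, -2.063]
wrist_force: [0.8, -0.5, 0.4]
gripper_width: 0.0426
turn (tool) first: [-0.0004 -0.0001  0.0002]  then shift(mm) in target axes: [ 19.4  60.2 -27.3]  shift in current axes: [ 19.4  60.2 -27.3]
```

View pics/side4.png

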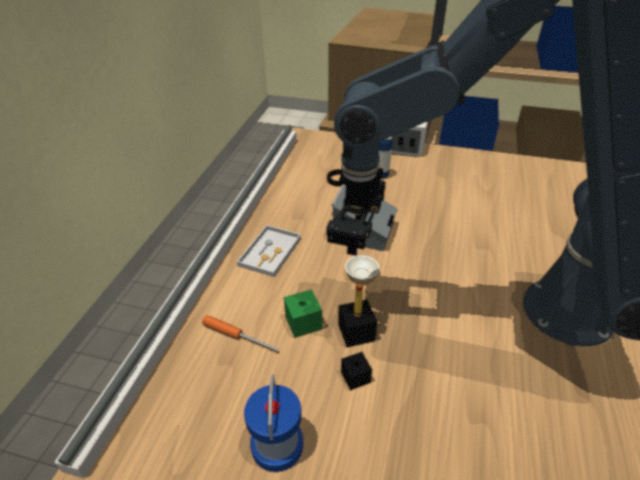

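View pics/top4.png

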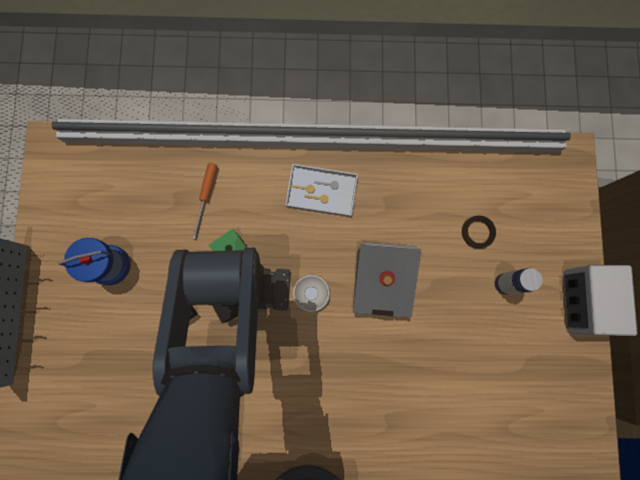

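View pics/wrist4.png

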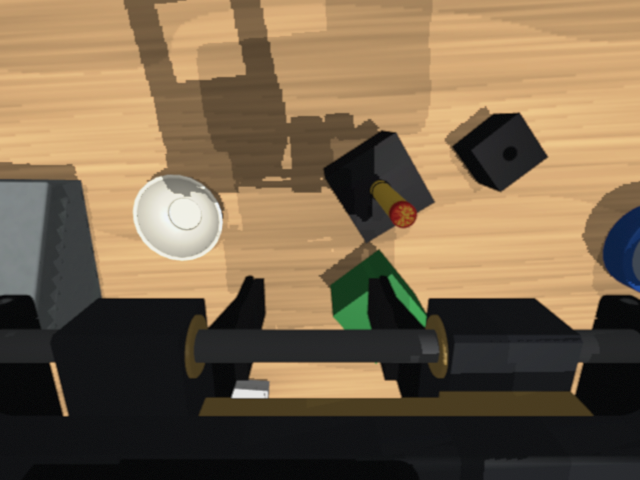

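The top view shows the lid down on the box, its stud at (388,279). The wrist view shows the pen cap at (403,214) in the big black stand. Measuring the lid plane, the stud and the pen.

Run:
```python
from h import *
im=load("top4.npz"); P=cloud(im); c=im["color"].astype(int); sat=c.max(-1)-c.min(-1)
m=(P[...,2]>.04)&(P[...,2]<.15)&(P[...,0]>.4)&(P[...,0]<.7)&(P[...,1]<-.09)&(P[...,1]>-.26)&(sat<15)
Q=P[m]; ce=np.median(Q,0)
for _ in range(10):
    if _==0: I=Q
    ce=I.mean(0); nn=np.linalg.svd(I-ce,full_matrices=False)[2][2]; nn*=np.sign(nn[2]); I=Q[abs((Q-ce)@nn)<.004]
h=np.cross(nn,[0,0,1]); h/=np.linalg.norm(h)
print(len(Q),len(I),ce,nn,np.degrees(np.arccos(nn[2])),"yaw",np.degrees(np.arctan2(h[1],h[0]))+90)
e1=np.cross(nn,h); uv=np.c_[(I-ce)@h,(I-ce)@e1].astype(np.float32)*1000
r=cv2.minAreaRect(uv); print(r); bx=cv2.boxPoints(r)/1000; K=(ce+bx[:,:1]*h+bx[:,1:]*e1); print(K.round(4)); ctr=K.mean(0)
print("lid center",ctr,"stud top from center:",ctr+nn*.016+lidR(0)[:,0]*.010, "predicted",lidp(0,[-75,0,24]), "plane offset of pred",(lidp(0,[-85,0,8])-ce)@nn)
red=(c[...,2]-c[...,0]>40)&(c[...,2]-c[...,1]>30)&(P[...,1]<-.1)&(P[...,1]>-.25)&(P[...,2]>.05)&(P[...,0]<.7)
v,u=np.nonzero(red); print("red px",u.min(),u.max(),v.min(),v.max(),P[red].mean(0))
print("proj pred stud top, ring ctr",proj(im,lidp(0,[-75,0,24])),proj(im,lidp(0,[-75,0,12])))
D=(P-ce)@nn; mm=(D>.010)&(D<.022)&m.__class__.__call__(m) if False else (D>.010)&(D<.025)&(P[...,1]<-.1)&(P[...,1]>-.25)&(P[...,0]<.66)&(P[...,0]>.45)&(P[...,2]>.05)
print("stud pts",mm.sum(),P[mm].mean(0),np.median(D[mm]))
crop=cv2.resize(im["color"][235:325,345:430],None,fx=6,fy=6,interpolation=cv2.INTER_NEAREST); cv2.imwrite("pics/lid4.png",crop)
w=load("wrist4.npz"); PW=cloud(w); cw=w["color"].astype(int)
ye=(cw[...,2]-cw[...,0]>60)&(PW[...,2]>.085)&(PW[...,2]<.175)&(PW[...,0]>.42)&(PW[...,0]<.54)&(PW[...,1]>.13)&(PW[...,1]<.26)
print("pen wrist",ye.sum(),PW[ye].mean(0),PW[ye].min(0),PW[ye].max(0))
cap=ye&(PW[...,2]>.153); print("cap",cap.sum(),PW[cap].mean(0))
st=(PW[...,2]>.062)&(PW[...,2]<.077)&(PW[...,0]>.42)&(PW[...,0]<.54)&(PW[...,1]>.13)&(PW[...,1]<.26)&(cw.max(-1)<90)
print("stand",cv2.minAreaRect((PW[st][:,:2]*1000).astype(np.float32)),np.median(PW[st][:,2]))
```

```text
3959 3704 [ 0.53791395 -0.17401837  0.09527353] [-0.42034004  0.0273783   0.90695351] 24.91231273882686 yaw 176.2733778095739
((-0.46181488037109375, 2.4922561645507812), (140.3064727783203, 173.6668243408203), 0.029618514701724052)
[[ 0.4525 -0.2393  0.0577]
 [ 0.6097 -0.2494  0.1308]
 [ 0.6187 -0.1094  0.1308]
 [ 0.4616 -0.0993  0.0576]]
lid center [ 0.53562836 -0.1743323   0.09422372] stud top from center: [ 0.53795096 -0.17441595  0.11296116] predicted [ 0.53401361 -0.17350333  0.11055502] plane offset of pred -0.0005021435352713569
red px 379 394 271 285 [ 0.54260477 -0.1749959   0.10321484]
proj pred stud top, ring ctr (np.float64(386.5910370694352), np.float64(280.8087337899492)) (np.float64(385.94588946175645), np.float64(278.9639198056767))
stud pts 63 [ 0.53565175 -0.17381602  0.11200811] 0.016161353402700553
pen wrist 1030 [0.48014151 0.19367115 0.14179528] [0.47432052 0.18755906 0.08533654] [0.49082785 0.20412262 0.16064718]
cap 562 [0.4820884  0.19538372 0.15808016]
stand ((482.904052734375, 195.70945739746094), (70.2876968383789, 69.29920959472656), 29.883441925048828) 0.07040601800755955
```

View pics/lid4.png

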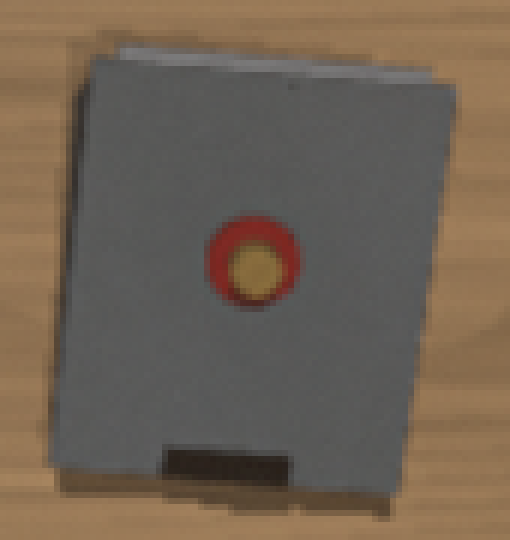

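```bash
python3 -m crank '[[0,0,0,0,30,-13,60],[0,0,0,0,30,-14,60],[0,0,0,0,0,0,60]]'
python3 - <<'E'
from h import *
from rig import optics
x=np.array([0,0,-1.]); Rt=R.from_matrix(np.c_[x,yh,np.cross(x,yh)]); togo(Rt,np.array([.482,.196,.097]))
im=optics.get_image("wrist"); cv2.imwrite("pics/w5.png",im["color"]); P=cloud(im); c=im["color"].astype(int)
cap=(c[...,2]-c[...,0]>60)&(P[...,2]>.150)&(P[...,2]<.18)&(P[...,0]>.42)&(P[...,0]<.54)&(P[...,1]>.13)&(P[...,1]<.26)
print(cap.sum(),P[cap].mean(0))
E
```

```text
clock: 8.12
position: [0.481, 0.1944, 0.2193]
tool_rot: [-2.702, 1.569, -2.758]
wrist_force: [0.5, -0.3, 1.0]
gripper_width: 0.0597
turn (tool) first: [ 0.0012 -0.0013  0.0006]  then shift(mm) in target axes: [122.3   1.7   0.9]  shift in current axes: [122.3   1.8   1.1]
518 [0.48148136 0.19592838 0.15775873]
```

View pics/w5.png

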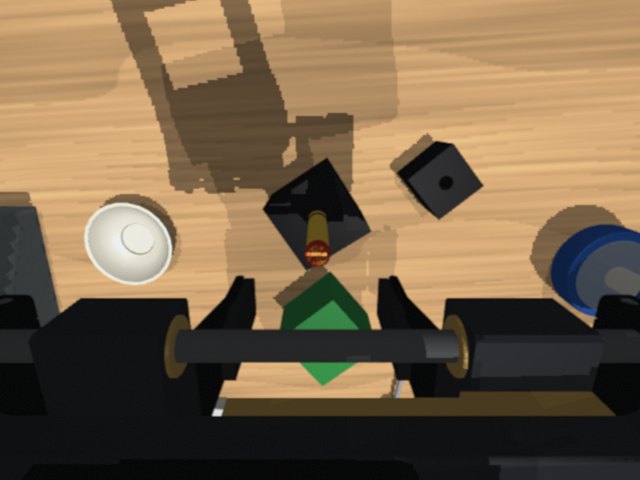

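The pen cap at (317,254) lies midway between the fingers. Going down.

```bash
python3 -m crank '[[0,0,0,30,1,1,60],[0,0,0,30,1,0,60],[0,0,0,30,0,0,60],[0,0,0,20,0,0,60],[0,0,0,10,0,0,60],[0,0,0,0,0,0,60]]'
python3 - <<'E'
from h import *
from rig import optics
im=optics.get_image("wrist"); cv2.imwrite("pics/w6.png",im["color"])
E
```

```text
clock: 8.93
position: [0.4834, 0.1953, 0.0992]
tool_rot: [-2.672, 1.57, -2.732]
wrist_force: [-0.2, 1.1, 0.6]
gripper_width: 0.0599
```

View pics/w6.png

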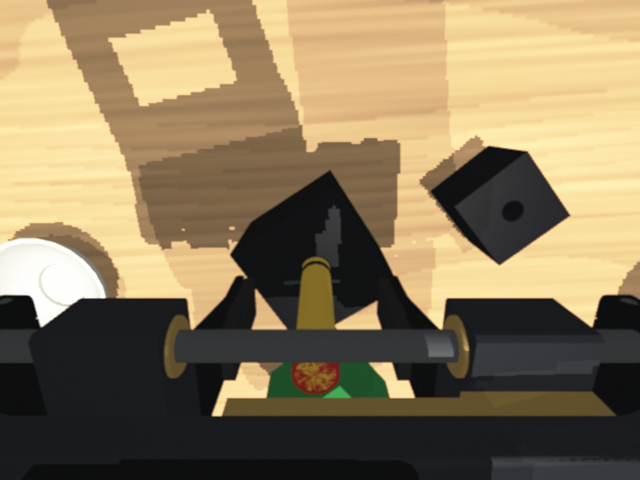

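The pen (cap at 317,377) is centred between the fingers with no contact force. Closing.

```bash
python3 -m crank '[[0,0,0,0,0,0,10],[0,0,0,0,0,0,10],[0,0,0,0,0,0,10],[0,0,0,0,0,0,10],[0,0,0,0,0,0,10],[0,0,0,0,0,0,10]]'
```

```text
clock: 9.72
position: [0.4831, 0.1959, 0.0996]
tool_rot: [-1.694, 1.57, -1.751]
wrist_force: [0.2, -0.9, 1.2]
gripper_width: 0.0154
```

```bash
python3 -m crank '[[0,0,0,-10,0,0,5],[0,0,0,-15,0,0,5],[0,0,0,-15,0,0,5],[0,0,0,-15,0,0,5],[0,0,0,-15,0,0,5],[0,0,0,-20,0,0,5],[0,0,0,-30,0,0,5],[0,0,0,-40,0,0,5],[0,0,0,0,0,0,5]]'
python3 - <<'E'
from h import *
from rig import optics
for n in ["wrist","side"]:
    im=optics.get_image(n); cv2.imwrite(f"pics/{n}7.png",im["color"]); np.savez(n+"7.npz",**im)
E
```

```text
clock: 10.85
position: [0.4853, 0.197, 0.2634]
tool_rot: [0.271, 1.562, 0.214]
wrist_force: [0.1, 0.1, -1.0]
gripper_width: 0.0153
```

View pics/wrist7.png

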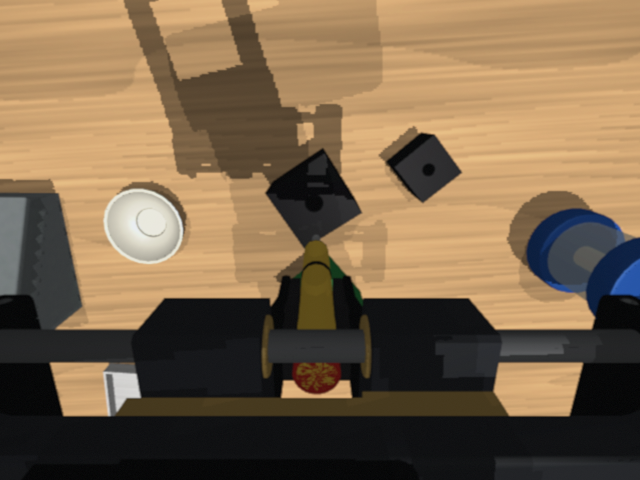

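View pics/side7.png

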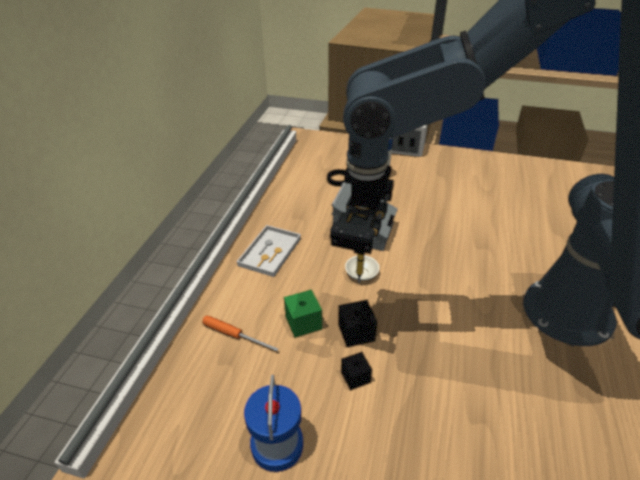

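The pen is out: the stand hole is empty at (314,203), with the tip at (316,238) in the wrist view. Measuring the pen in the tool frame, and the side-view stud.

```bash
cat > pen.py <<'E'
from h import *
def pen(w,Rc,p,verbose=True):
    P=cloud(w); c=w["color"].astype(int); T=Rc.inv().apply((P-p).reshape(-1,3)).reshape(P.shape)*1000
    ok=(abs(T[...,1])<12)&(abs(T[...,2])<22)
    ye=ok&(c[...,2]-c[...,0]>45)&(T[...,0]>-70)&(T[...,0]<80)
    for lo,hi in [(-75,-50),(0,20),(20,40),(40,60)]:
        k=ye&(T[...,0]>lo)&(T[...,0]<hi)
        if k.sum(): print((lo,hi),k.sum(),"mean",T[k].mean(0).round(1),"y range",T[k][:,1].min().round(1),T[k][:,1].max().round(1),"z min",np.percentile(T[k][:,2],5).round(1))
    k=ok&(T[...,0]>60)&(T[...,0]<110)&(c.min(-1)>-1)
    print("probe pts",k.sum(), T[k].mean(0).round(1) if k.sum() else "", T[k].max(0).round(1) if k.sum() else "")
    cap=ok&(c[...,2]-c[...,1]>60)&(T[...,0]<-40); print("cap",cap.sum(),T[cap].mean(0).round(1))
    for t in [(91.6,0,0),(-58,0,0),(91.6,0,-2),(-58,0,-2)]: print(t,np.round(proj(w,p+Rc.apply(np.array(t)/1000)),1))
E
python3 - <<'E'
from pen import *
Rc,p,s=pose(); pen(load("wrist7.npz"),Rc,p); print(Rc.as_matrix().round(4),p)
w=load("wrist7.npz"); cv2.imwrite("pics/w7c.png",cv2.resize(w["color"][220:420,240:400],None,fx=3,fy=3,interpolation=cv2.INTER_NEAREST))
E
```

```text
(-75, -50) 1320 mean [-62.    1.    2.7] y range -11.3 11.9 z min -2.6
(0, 20) 391 mean [ 8.7  1.1 -4.2] y range -6.5 8.8 z min -5.8
(20, 40) 251 mean [31.5  1.5 -4.1] y range -6.4 9.0 z min -5.7
(40, 60) 238 mean [49.3  1.4 -3.7] y range -6.4 9.3 z min -5.5
probe pts 41 [80.2  1.8  0.1] [87.6  6.7  2.1]
cap 190 [-62.2   1.7   3.6]
(91.6, 0, 0) [314.  232.6]
(-58, 0, 0) [312.8 362.6]
(91.6, 0, -2) [314.  230.1]
(-58, 0, -2) [312.8 357.8]
[[ 4.000e-04  5.770e-02  9.983e-01]
 [ 3.000e-04  9.983e-01 -5.770e-02]
 [-1.000e+00  4.000e-04  4.000e-04]] [0.48275231 0.19645641 0.25998133]
```

View pics/w7c.png

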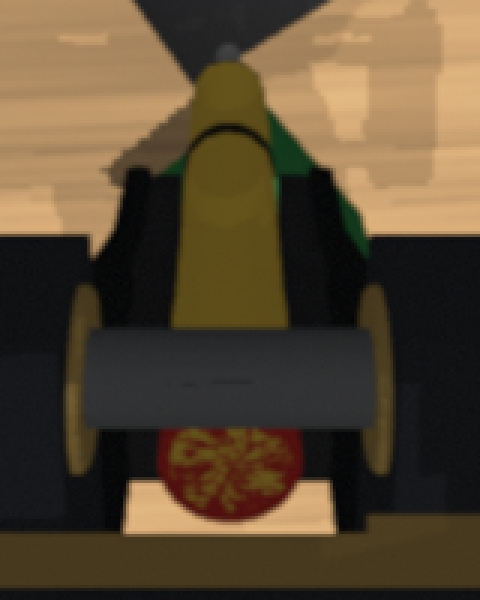

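```bash
cat >> h.py <<'E'
PSI=np.radians(-3.5)
xh=np.array([np.cos(PSI),np.sin(PSI),0]); yh=np.array([-np.sin(PSI),np.cos(PSI),0])
H=np.array([.6135,-.1785,.1212])
L=lidR(0); S=np.array([.536,-.174,.1113])
RT=R.from_matrix(np.c_[-L[:,2],L[:,1],L[:,0]])
TIP=np.array([91.6,0,.5])/1000
def tiptogo(S=S,gap=.03):
    Rc,p,s=pose(); print("tip now",(p+Rc.apply(TIP)).round(4),"turn",(Rc.inv()*RT).as_rotvec().round(4))
    pt=S+L[:,2]*gap-RT.apply(TIP); print("tcp target",pt.round(4)); togo(RT,pt); return s
E
python3 - <<'E'
from h import *
print(L.round(3),RT.as_matrix().round(3),lidp(0,[-75,0,24])); tiptogo()
E
```

```text
[[ 0.905  0.061 -0.422]
 [-0.055  0.998  0.026]
 [ 0.423  0.     0.906]] [[ 0.422  0.061  0.905]
 [-0.026  0.998 -0.055]
 [-0.906  0.     0.423]] [ 0.53552978 -0.17373114  0.11125502]
tip now [0.4833 0.1965 0.1684] turn [ 0.0032 -0.436  -0.0011]
tcp target [ 0.4843 -0.1708  0.2213]
turn (tool) first: [ 0.0032 -0.436  -0.0011]  then shift(mm) in target axes: [  45.2 -366.5    5.3]  shift in current axes: [  38.6 -366.6   22.7]
```

```bash
python3 -m crank '[[0.001,-0.145,0,0,0,0,5],[0.001,-0.145,0,0,0,0,5],[0.001,-0.146,0,0,0,0,5],[0,0,0,0,-45,0,5],[0,0,0,0,-45,0,5],[0,0,0,0,-45,0,5],[0,0,0,0,-45,0,5],[0,0,0,0,-45,0,5],[0,0,0,0,-45,0,5],[0,0,0,0,-45,0,5],[0,0,0,0,-45,0,5],[0,0,0,0,0,0,5],[0,0,0,0,0,0,5]]'
python3 - <<'E'
from pen import *
from rig import optics
s=tiptogo(); print(s["joint_pos"].round(3),s["wrist_force"])
for n in ["wrist","side","top"]:
    im=optics.get_image(n); cv2.imwrite(f"pics/{n}8.png",im["color"]); np.savez(n+"8.npz",**im)
Rc,p,s=pose(); pen(load("wrist8.npz"),Rc,p)
E
```

```text
clock: 12.58
position: [0.4601, -0.1618, 0.2579]
tool_rot: [0.009, 1.138, -0.053]
wrist_force: [-0.5, 1.1, -0.4]
gripper_width: 0.0153
tip now [ 0.4989 -0.1638  0.175 ] turn [-0.0014 -0.0036 -0.0034]
tcp target [ 0.4843 -0.1708  0.2213]
turn (tool) first: [-0.0014 -0.0036 -0.0034]  then shift(mm) in target axes: [43.6 -7.6  6.9]  shift in current axes: [43.6 -7.7  7. ]
[-0.744  0.163  2.023  0.449  0.664 -2.569] [-0.46732802  1.12300343 -0.40456932]
(-75, -50) 1280 mean [-58.4  -0.2  -0.3] y range -8.2 7.9 z min -5.3
(0, 20) 432 mean [ 9.4 -0.2 -7.7] y range -8.0 7.3 z min -9.2
(20, 40) 223 mean [31.5 -0.3 -7.9] y range -7.3 6.8 z min -9.2
(40, 60) 236 mean [49.4 -0.3 -7.9] y range -7.3 6.7 z min -9.2
probe pts 78 [73.3  0.1 -5.7] [91.5  7.6 -2.1]
cap 1182 [-58.3  -0.4  -0.1]
(91.6, 0, 0) [316.2 239.6]
(-58, 0, 0) [316.8 376.5]
(91.6, 0, -2) [316.2 237. ]
(-58, 0, -2) [316.8 371.6]
```

View pics/wrist8.png

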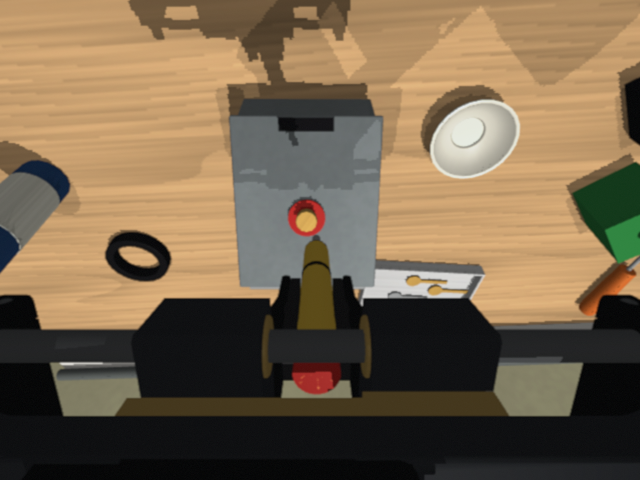

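View pics/side8.png

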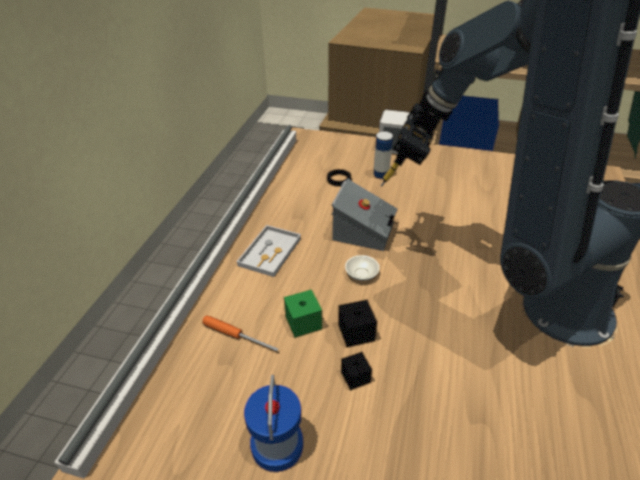

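The wrist view shows the tip at (316,238) and the stud at (306,219) inside its ring; the side view shows the tilted pen above the lid. The pen axis is parallel to the tool to within noise. Next I measure the stud in the wrist camera.

Run:
```python
from h import *
for n in ["wrist8","side8"]:
    w=load(n+".npz"); P=cloud(w); c=w["color"].astype(int); sat=c.max(-1)-c.min(-1)
    m=(P[...,2]>.05)&(P[...,2]<.15)&(abs(P[...,0]-.535)<.09)&(abs(P[...,1]+.174)<.065)&(sat<18)
    I=P[m]
    for _ in range(10):
        ce=I.mean(0); nn=np.linalg.svd(I-ce,full_matrices=False)[2][2]; nn*=np.sign(nn[2]); I=P[m][abs((P[m]-ce)@nn)<.004]
    h=np.cross(nn,[0,0,1]);print(n,len(I),"n",nn.round(4),"tilt",np.degrees(np.arccos(nn[2])),"yaw",np.degrees(np.arctan2(-nn[1],-nn[0])),"vs L",L[:,2].round(4))
    D=(P-ce)@nn
    gold=(D>.011)&(D<.022)&(abs(P[...,0]-.535)<.03)&(abs(P[...,1]+.174)<.03)
    print("stud",gold.sum(),P[gold].mean(0).round(4),np.median(D[gold]))
    red=(c[...,2]-c[...,1]>50)&(abs(D)<.01)&(abs(P[...,0]-.535)<.04)&(abs(P[...,1]+.174)<.04)
    v,u=np.nonzero(red); 
    # ring outer rect in lid coords
    q=(P[red]-S)@L*1000; print("ring",red.sum(),"lid coords rel S min/max",q.min(0).round(1),q.max(0).round(1), "expected +-18")
    print("lid outer height at S foot: D of S",((S-ce)@nn))
    g=(D>.014)&(D<.020)&(c[...,2]-c[...,0]>40)&(abs(P[...,0]-.535)<.04)&(abs(P[...,1]+.174)<.04); q=(P[g]-S)@L*1000
    print("stud top rel S",g.sum(),q.mean(0).round(1),q.min(0).round(1),q.max(0).round(1))
w=load("wrist8.npz"); cv2.imwrite("pics/w8c.png",cv2.resize(w["color"][180:300,250:380],None,fx=4,fy=4,interpolation=cv2.INTER_NEAREST))
```

```text
wrist8 20085 n [-0.4202  0.0266  0.907 ] tilt 24.90245124844695 yaw -3.625704115031928 vs L [-0.4218  0.0258  0.9063]
stud 352 [ 0.5359 -0.1744  0.1102] 0.016000358015261253
ring 687 lid coords rel S min/max [-18.  -18.7 -17.8] [19.1 16.5 -7.1] expected +-18
lid outer height at S foot: D of S 0.016874064791238038
stud top rel S 336 [-0.3 -0.4 -0.9] [ -9.6 -10.1  -2.7] [9.7 8.7 1.1]
side8 1541 n [-0.4186  0.0261  0.9078] tilt 24.79724619549616 yaw -3.569394908121011 vs L [-0.4218  0.0258  0.9063]
stud 36 [ 0.5375 -0.1711  0.1091] 0.015546831787548508
ring 48 lid coords rel S min/max [-13.7 -13.3 -19.2] [16.9 22.5 -8.4] expected +-18
lid outer height at S foot: D of S 0.01786667868508421
stud top rel S 23 [ 0.1  2.4 -1.4] [-8.  -7.3 -3.8] [ 7.2 11.5  0.9]
```

View pics/w8c.png

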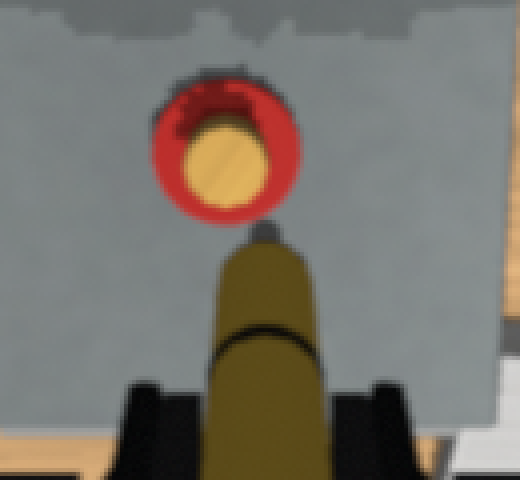

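```bash
sed -i 's/^TIP=.*/TIP=np.array([91.6,-.2,-.8])\/1000/; s/S=np.array(\[.536,-.174,.1113\])/S=np.array([.536,-.1743,.1107])/' h.py
python3 -m crank '[[0,0,0,0,-4,4,5],[0,0,0,0,-4,4,5],[0,0,0,20,0,0,5],[0,0,0,18,0,0,5],[0,0,0,0,0,0,5],[0,0,0,0,0,0,5]]'
python3 - <<'E'
from pen import *
from rig import optics
s=tiptogo(gap=0.0); print(s["wrist_force"])
Rc,p,s=pose()
for n in ["wrist","side"]:
    im=optics.get_image(n); cv2.imwrite(f"pics/{n}9.png",im["color"][100:420,160:480] if n=="wrist" else cv2.resize(im["color"][120:280,280:480],None,fx=3,fy=3)); np.savez(n+"9.npz",**im)
pen(load("wrist9.npz"),Rc,p)
E
```

```text
clock: 13.48
position: [0.4843, -0.1725, 0.2287]
tool_rot: [0.001, 1.134, -0.06]
wrist_force: [0.7, -0.4, -1.0]
gripper_width: 0.0154
tip now [ 0.5223 -0.1749  0.1454] turn [ 0.0005  0.0002 -0.0006]
tcp target [ 0.4981 -0.1718  0.1941]
turn (tool) first: [ 0.0005  0.0002 -0.0006]  then shift(mm) in target axes: [37.2  1.5 -2.2]  shift in current axes: [37.2  1.5 -2.2]
[ 0.69362356 -0.36763868 -1.00394803]
(-75, -50) 1258 mean [-58.8   0.5   0.5] y range -7.5 8.6 z min -4.6
(0, 20) 428 mean [ 9.5  0.4 -6.8] y range -7.3 7.9 z min -8.4
(20, 40) 224 mean [31.8  0.4 -7. ] y range -6.6 7.5 z min -8.3
(40, 60) 232 mean [49.2  0.3 -7. ] y range -6.8 7.3 z min -8.3
probe pts 78 [72.8  0.5 -4.6] [89.6  8.3  0.4]
cap 457 [-58.7  -0.5   1.7]
(91.6, 0, 0) [315.4 238. ]
(-58, 0, 0) [314.8 373.7]
(91.6, 0, -2) [315.4 235.4]
(-58, 0, -2) [314.8 368.7]
```

View pics/wrist9.png

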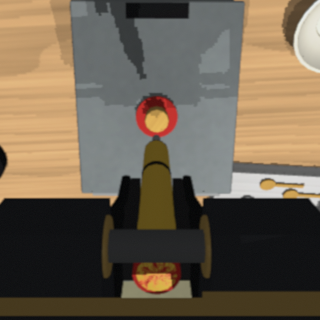

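View pics/side9.png

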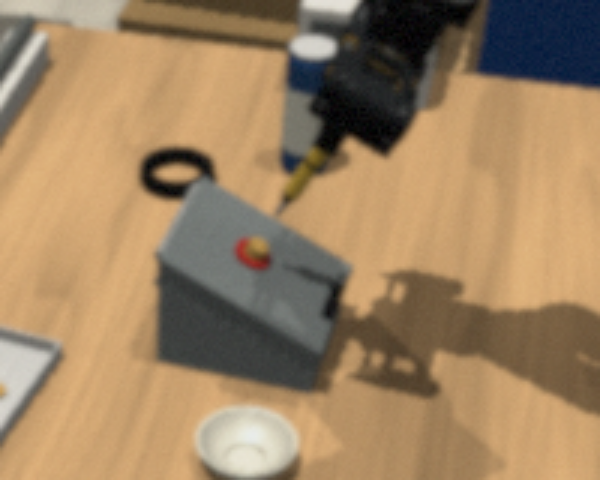

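```bash
cat >> pen.py <<'E'
def stud(w,Rc,p):
    P=cloud(w); c=w["color"].astype(int)
    T=Rc.inv().apply((P-p).reshape(-1,3)).reshape(P.shape)*1000
    sat=c.max(-1)-c.min(-1); m=(sat<18)&(abs(P[...,0]-.535)<.09)&(abs(P[...,1]+.174)<.065)&(P[...,2]>.05)&(P[...,2]<.15)
    I=P[m]
    for _ in range(8):
        ce=I.mean(0); nn=np.linalg.svd(I-ce,full_matrices=False)[2][2]; nn*=np.sign(nn[2]); I=P[m][abs((P[m]-ce)@nn)<.004]
    D=(P-ce)@nn; g=(D>.008)&(D<.020)&(c[...,2]-c[...,0]>40)&(abs(P[...,0]-.535)<.022)&(abs(P[...,1]+.174)<.02)&(c[...,2]-c[...,1]<80)
    print("stud in tool",g.sum(),T[g].mean(0).round(1),T[g].min(0).round(1),T[g].max(0).round(1),"D med",np.median(D[g]).round(4),"lid n in tool",Rc.inv().apply(nn).round(4),"lid tilt",np.degrees(np.arccos(nn[2])).round(2))
E
python3 - <<'E'
from pen import *
Rc,p,s=pose(); print(p); stud(load("wrist9.npz"),Rc,p)
E
```

```text
[ 0.48431258 -0.17258244  0.22899315]
stud in tool 452 [129.8   1.2  -4. ] [127.4  -8.5 -13. ] [137.3  10.6   6. ] D med 0.0158 lid n in tool [-1.      0.0011  0.0026] lid tilt 24.9
```

```bash
python3 -m crank '[[0,0,0,0,1,-3,5],[0,0,0,15,0,0,5],[0,0,0,10,0,0,5],[0,0,0,5,0,0,5],[0,0,0,0,0,0,5],[0,0,0,0,0,0,5]]'
cat >> pen.py <<'E'
def avg(n=8):
    from rig import monitor,optics
    F=[];X=[];Q=[]
    for i in range(n):
        im=optics.get_image("wrist"); s=monitor.get_state(); F.append(s["wrist_force"]);X.append(s["position"]);Q.append(R.from_euler("xyz",s["tool_rot"]).as_quat())
    Q=np.array(Q);Q*=np.sign(Q@Q[0])[:,None]; Rm=R.from_quat(Q.mean(0)); F=np.array(F);X=np.array(X)
    print("clock",s["clock"],"pos",X.mean(0).round(4),"F world",F.mean(0).round(2),"+-",F.std(0).round(2),"F along lid normal",(F@L[:,2]).mean().round(2),"F tool",Rm.inv().apply(F.mean(0)).round(2), "grip",s["gripper_width"])
    print("tip",((X.mean(0)+Rm.apply(TIP)-S)@L*1000).round(1),"rel S in lid axes; turn left",(Rm.inv()*RT).as_rotvec().round(4))
    return Rm,X.mean(0),im
E
python3 - <<'E'
from pen import *
Rm,p,im=avg(); stud(im,Rm,p); pen(im,Rm,p)
np.savez("wrist10.npz",**im); cv2.imwrite("pics/w10.png",cv2.resize(im["color"][180:300,250:380],None,fx=4,fy=4))
E
```

```text
clock: 14.32
position: [0.4941, -0.1719, 0.1998]
tool_rot: [0.002, 1.135, -0.059]
wrist_force: [-0.8, -1.1, -1.2]
gripper_width: 0.016
clock 14.725 pos [ 0.4941 -0.172   0.2   ] F world [ 0.25  0.24 -0.63] +- [0.31 0.46 0.62] F along lid normal -0.67 F tool [ 0.67  0.25 -0.06] grip 0.015607667016713407
tip [-1.  -0.4  7.1] rel S in lid axes; turn left [ 0.0002  0.0001 -0.0004]
stud in tool 417 [99.7 -0.2 -2.7] [97.1 -9.4 -9.7] [106.8   9.6   6.5] D med 0.0158 lid n in tool [-1.      0.0015  0.0019] lid tilt 24.89
(-75, -50) 1276 mean [-58.8   0.5   0.5] y range -8.4 8.6 z min -4.7
(0, 20) 444 mean [ 9.3  0.4 -6.8] y range -7.3 8.0 z min -8.4
(20, 40) 225 mean [31.8  0.4 -7. ] y range -6.7 7.6 z min -8.4
(40, 60) 239 mean [49.6  0.5 -6.9] y range -6.7 7.5 z min -8.4
probe pts 549 [97.   0.  -3.4] [110.   11.5  10.8]
cap 1206 [-58.8   0.4   0.7]
(91.6, 0, 0) [315.3 238.1]
(-58, 0, 0) [314.7 373.8]
(91.6, 0, -2) [315.3 235.5]
(-58, 0, -2) [314.7 368.8]
```

View pics/w10.png

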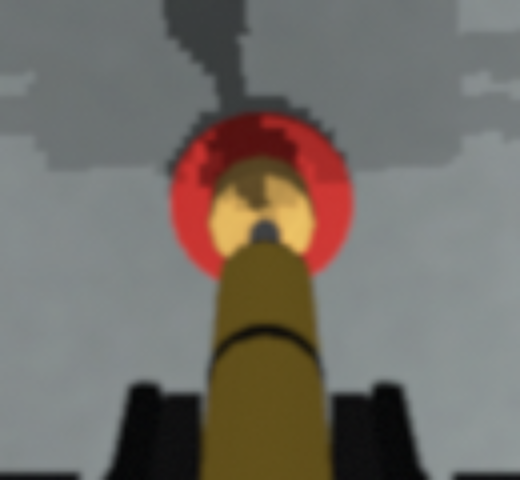

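The tip is centred over the stud, 7–8 mm off. The baseline force is −0.67 N (the pen's weight). Advancing.

```bash
python3 -m crank '[[0,0,0,3,0,0.5,5],[0,0,0,3,0,0,5],[0,0,0,0,0,0,5]]'
python3 - <<'E'
from pen import *
avg()
E
python3 -m crank '[[0,0,0,2,0,0,5],[0,0,0,0,0,0,5]]'
python3 - <<'E'
from pen import *
avg()
E
python3 -m crank '[[0,0,0,2,0,0,5],[0,0,0,0,0,0,5]]'
python3 - <<'E'
from pen import *
Rm,p,im=avg(); stud(im,Rm,p); cv2.imwrite("pics/w11.png",cv2.resize(im["color"][180:300,250:380],None,fx=4,fy=4))
E
```

```text
clock: 15.1
position: [0.497, -0.172, 0.1942]
tool_rot: [0.003, 1.135, -0.058]
wrist_force: [0.2, -0.1, -0.2]
gripper_width: 0.0156
clock 15.5 pos [ 0.4971 -0.1721  0.1945] F world [ 0.08  0.1  -0.7 ] +- [0.57 0.42 0.26] F along lid normal -0.67 F tool [ 0.67  0.11 -0.23] grip 0.015764833066126187
tip [-0.8 -0.3  0.8] rel S in lid axes; turn left [ 0.0001 -0.0004 -0.0008]
clock: 15.75
position: [0.498, -0.1723, 0.1928]
tool_rot: [0.001, 1.135, -0.06]
wrist_force: [-0.1, -0.2, -0.9]
gripper_width: 0.0152
clock 16.15 pos [ 0.498  -0.1723  0.1928] F world [-0.04  0.07  0.2 ] +- [0.61 0.34 0.42] F along lid normal 0.2 F tool [-0.2   0.07  0.05] grip 0.015550291741932199
tip [-0.6 -0.4 -1.1] rel S in lid axes; turn left [ 0.0001 -0.0001 -0.0005]
clock: 16.4
position: [0.4988, -0.1723, 0.1909]
tool_rot: [0.001, 1.135, -0.06]
wrist_force: [-0.3, 0.0, 0.5]
gripper_width: 0.0151
clock 16.8 pos [ 0.4988 -0.1723  0.191 ] F world [-0.62  0.18  0.78] +- [0.34 0.46 0.34] F along lid normal 0.98 F tool [-0.98  0.14 -0.24] grip 0.015460830385757112
tip [-0.6 -0.4 -3.1] rel S in lid axes; turn left [ 0.0001 -0.0002 -0.0006]
stud in tool 373 [91.4 -0.3 -3.5] [84.9 -9.9 -9.8] [96.5  9.3  5.5] D med 0.0136 lid n in tool [-1.      0.0019  0.0021] lid tilt 24.87
```

View pics/w11.png

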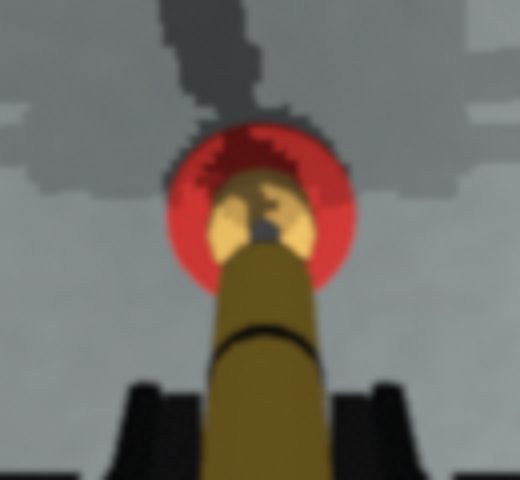

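Contact is confirmed: net force 1.65 N, stud sunk about 2 mm. A little more, to about half way.

```bash
python3 -m crank '[[0,0,0,1.5,0,0,5],[0,0,0,1,0,0,5],[0,0,0,0,0,0,5],[0,0,0,0,0,0,5]]'
python3 - <<'E'
from pen import *
from rig import optics
Rm,p,im=avg(10); stud(im,Rm,p); pen(im,Rm,p); cv2.imwrite("pics/w12.png",cv2.resize(im["color"][180:300,250:380],None,fx=4,fy=4))
im=optics.get_image("side"); cv2.imwrite("pics/s12.png",cv2.resize(im["color"][120:280,280:480],None,fx=3,fy=3))
im=optics.get_image("side"); cv2.imwrite("pics/s12f.png",im["color"])
E
```

```text
clock: 17.3
position: [0.4999, -0.1723, 0.1887]
tool_rot: [0.001, 1.135, -0.06]
wrist_force: [-2.1, 0.2, 1.8]
gripper_width: 0.0151
clock 17.8 pos [ 0.4998 -0.1723  0.1887] F world [-0.59 -0.48  1.52] +- [0.51 0.62 0.48] F along lid normal 1.61 F tool [-1.61 -0.52  0.14] grip 0.015209791156530063
tip [-0.7 -0.4 -5.6] rel S in lid axes; turn left [ 0.0001 -0.0002 -0.0006]
stud in tool 347 [91.2 -0.4 -3.2] [82.8 -9.8 -9.7] [94.3  9.3  5.1] D med 0.0112 lid n in tool [-1.      0.0018  0.0021] lid tilt 24.87
(-75, -50) 1254 mean [-58.8   0.5   0.4] y range -8.4 8.6 z min -4.6
(0, 20) 428 mean [ 9.3  0.3 -6.8] y range -7.3 7.9 z min -8.3
(20, 40) 235 mean [31.5  0.3 -6.9] y range -6.6 7.5 z min -8.3
(40, 60) 244 mean [49.8  0.4 -6.7] y range -7.3 8.2 z min -8.2
probe pts 1338 [95.9 -0.1 -7.2] [104.2  12.   21.8]
cap 1178 [-58.8   0.3   0.6]
(91.6, 0, 0) [315.3 238. ]
(-58, 0, 0) [314.8 373.7]
(91.6, 0, -2) [315.3 235.4]
(-58, 0, -2) [314.7 368.8]
```

View pics/w12.png

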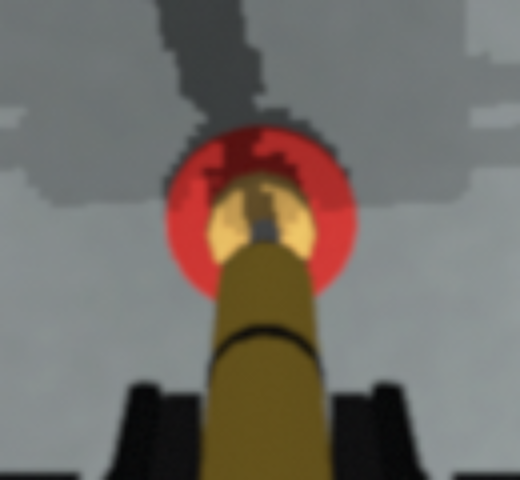

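View pics/s12.png

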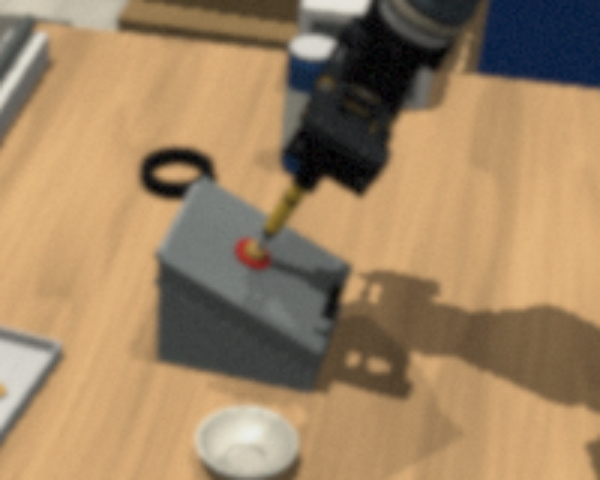

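View pics/s12f.png

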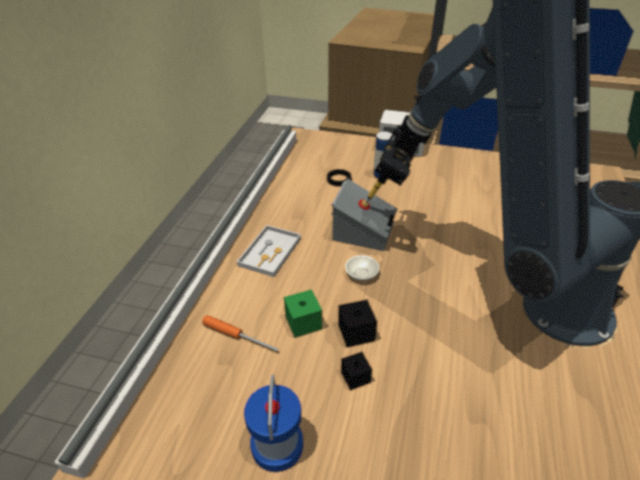

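The stud has sunk from 15.8 to 11.2 mm (4.6 mm of 10), with a net force of about 2.3 N. The tip is central, at (262,230) in the crop. The pen is within about 0.2° of square, the lid slopes 24.9°, and the other things stand where they were. Handing in.

```bash
python3 -c "
from rig import order; print(order.hand_in())"
```

```text
the job is handed in; nothing more can be done
None
```

I shut the lid, drew the pen from the larger black stand, and handed the job in at about 18 s with the arm still holding the pen on the brass stud. I got no verdict back.

**Lid:** I pushed it down with closed fingers until the force rose steeply to about 29 N, which means it was hard on the box. My last measurement of its slope was 24.9° (25° is shut).

**Pen on the stud, last checks:**
- **Position:** the tip is within about 1 mm of the stud's centre.
- **Squareness:** the pen is within about 0.2° of square to the lid. The pen did not shift in the grip.
- **Stud depth:** it has sunk about 4.6 mm of its 10 mm by the wrist camera.
- **Force:** the net push is about 2.3 N, which by the spring figures means about 3.7 mm. The two depths differ by about 1 mm, within the force noise; both are well short of bottoming.

**Other things:** by eye in the last side view, the lantern, tray, dish, tape, screwdriver, spray can and the look-alike blocks were where they started.

**Disagreement:** the side camera put the stud 2 to 3 mm to one side of where the wrist and top cameras had it. I followed the wrist camera, because it sees the tip and stud together.

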